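Four clicks up on the peach grader's size dial

TASK

On the grey control unit, push the fin of the round click-stop dial with a fingertip so that the dial turns clockwise (seen from above) by exactly four clicks, never going past the fourth, and without pinching the fin. Then press the large round button fully down to store the setting and let it come back up. Leave the small button alone, and do not shift or pick up the punnet of peaches, the tape roll or the peach in its paper cup.

Things in the scene. Friction and masses are not known exactly. Their poses are not given: they have to be found in the camera images.
- unit: Grey box-shaped control unit fixed to the bench, 190 (x) by 350 (y) by 70 mm high; origin at the centre of its underside, z up. The dial stands at the middle of its flat top; one button is 125 mm to the +y side of the dial and the other 125 mm to the -y side (which is where varies).
- dial_center (a point): Point on the dial's vertical turning axis, at the top face of the dial's disc (83 mm above the bench). The disc is aluminium, 96 mm in diameter, 12 mm thick, with a knurled rim. From a 22 mm wide black hub at its centre one black upright fin runs outward to 46 mm from the axis; fin 13 mm thick, its sides reach 18 mm above the disc, its core and the hub 22 mm. The fin's starting direction is random, all round.
- dial (a joint): Turning angle of the dial in rad, growing clockwise seen from above; 0 at the start. It rests in a click-stop every 0.5236 rad (30 degrees; twelve to the turn), so four clicks are 2.094 rad. Halfway between two stops it springs on into the next one by itself, ahead of the finger, in about 0.1 s. It takes up to about 3 N at the fin, 35 mm from the axis, to push it over.
- fin_push: Black plate that forms the fin's rear side, the one to push on to turn the dial clockwise. Origin on its outer face, 35 mm from the dial's axis and 9 mm above the disc; its x axis points radially outward, its y axis out of the face (towards the finger that pushes), z up. The face is 30 mm long (15 to 45 mm from the axis) and 18 mm high.
- fin_lead: The same plate on the fin's front side (the side it turns towards); origin on its outer face, 35 mm from the axis, x radially outward, y pointing into the fin. Pressing on both plates at once counts as pinching.
- store_top (a point): Centre of the top face of the large button: white, round, 40 mm in diameter, in a black housing on the unit's top; pressed straight down.
- store (a joint): How far the large button is pressed, m: 0 up, 0.006 fully down (takes 5 N); springs back.
- clear_top (a point): Centre of the top face of the small button: white, round, 20 mm in diameter, in a black housing. To be left alone.
- clear (a joint): How far the small button is pressed, m: 0 up, 0.006 fully down.
- punnet: Open clear punnet with four peaches, 150 by 150 mm, 67 mm high (75 mm with stalks), loose on the bench beyond the unit; origin at the centre of its underside.
- tape: Roll of clear tape lying flat, 96 mm in diameter, 48 mm high, loose on the bench beyond the unit; origin at the centre of its underside.
- cup_peach: One peach in a white paper cup, 72 mm wide, 75 mm high, loose on the bench beside the unit, 230 to 280 mm from the dial; origin at the centre of its underside.

How it is judged:
On the way, in this order (a step that is already met when the one before it is completed fails the run):
1. the dial has been turned clockwise by four clicks and rests in the fourth stop, the large button still up (value of joint dial between 1.963 and 2.225 rad and value of joint store below 0.001 m), for 0.2 s.
2. then the large button is pressed fully down, the dial still on its fourth click (value of joint dial between 1.963 and 2.225 rad and value of joint store above 0.0045 m), for 0.05 s.
At the end, for the whole second after the job is handed in: The dial rests four clicks clockwise of where it started (2.094 rad, within a quarter of a click), the large button has been pressed at least 4.5 mm down after that and has come back up (within 1.5 mm), and the small button is up (value of joint dial between 1.963 and 2.225 rad and velocity of joint dial between -0.1 and 0.1 rad/s and value of joint each of store, clear below 0.0015 m); the robot touches nothing.
It fails at once if the dial goes past its fourth click, or is clicked the wrong way (value of joint dial above 2.356 rad or value of joint dial below -0.262 rad).
It fails at once if the fin is pinched: over 3 N by the fingers on both of its sides at once (contact force between the fingers and fin_push above 3 N and contact force between the fingers and fin_lead above 3 N).
It fails at once if the large button is pressed before the dial is at its fourth click (value of joint store above 0.003 m and value of joint dial below 1.963 rad).
It fails at once if the small button is pressed (more than 2.5 mm) (value of joint clear above 0.0025 m).
It fails at once if the punnet, the tape roll or the peach in its cup is shifted or lifted by more than 20 mm (distance of any of punnet, tape, cup_peach from where it was at the start of the episode above 0.02 m).
It also fails if it takes over 48 s, if anything falls off the work surface, if the arm or the gripper's body presses on something with over 40 N, if the wrist force passes 120 N, or if a joint passes its speed limit or range.

ROBOT

A 6-joint arm with a two-finger parallel gripper is mounted at the origin on the work surface. World frame = base frame: x ahead of the robot, y to its left, z up, the work surface at z = 0. Lengths are in m, angles in rad, forces in N, time in s.
With the tool pointing down it reaches from about 0.375 to 0.9 m from the base axis. Payload 3.1 kg.
Tool frame: the origin (TCP) lies at the very end of the fingers, on their centre line; the grasp point (between the pads) lies 19 mm behind it (env.grip_depth is the distance from the TCP to the grasp point, in m); z points along the fingers, y is the line along which they close (so a half turn about z gives the same grasp; the last joint's range is limited). The gripper opens to 87 mm and grips with 3 to 60 N. Pads are 19 mm wide; open, the fingers measure 117 mm over their backs; the gripper's body (75 mm by 190 mm) begins 51 mm behind the grasp point.
Start: joints at [-1.514, 0.527, 1.433, -0, 1.181, -0.178], TCP at [0.145, -0.608, 0.223] pointing down, gripper open.
Joint ranges: [-3.08, 3.08], [-0.75, 2.2], [0.22, 2.44], [-1.43, 4.57], [0, 2.65], [-2.85, 2.85]. Speed limits (rad/s): [2.79, 2.79, 3.14, 3.14, 3.14, 3.14].

INTERFACE

Orientations are given as a unit quaternion [x, y, z, w].
In Python, from plant import env, eyes gives the robot as it stands. The module is installed in compiled form; this text tells all that it offers.
- The arm moves only by the tool jog_arm, never from a script. Its argument "series" is one flat list of numbers, 7 for each row, row after row: the shift along the tool's x, y, z in units of 40 mm (1.0 is 40 mm), then the turn, a rotation vector about the tool's x, y, z in units of 5 degrees (1.0 is 5 degrees), then the finger opening in mm, from 0 to 87. A call has 1 to 20 rows; each row is the pose to reach, as a shift and turn from the pose commanded when the call began, along the tool's axes at that moment; what a row does not reach only later rows make up. A row lasts 1/8 s, in which the tool goes at most 62.5 mm and 10.7 degrees, less where a joint would pass 70% of its speed; a pose out of reach is approached as far as the arm can. A call with a gripper value outside its range is refused whole. The fingers move at their own pace and stop on an object; the grip force is fixed at half the most. Time passes only in rows, so rows that repeat a pose let the fingers close. It gives the time, the measured TCP pose, the force, the opening and the grip force at its end, in the units of the state.
- env.get_state(): the state, without advancing time (a new reading comes with each control period).
- eyes.grab_frame(name): name is "scene" or "top"; returns a dict with "frame" (420x560x3 uint8, red, green, blue), "range_z" (420x560 float32, m along the optical axis (not along the pixel's ray), 0 where there is no reading), "fov_y" (degrees; the focal length in pixels is half the picture's height over the tangent of half this angle, whatever the lens; pixels are square), "cx", "cy" (the principal point, pixels), "origin" and "rotation" of the camera in the world. Camera axes: x right, y down, z forward; pixel columns grow to the right and rows downward; lengths in m; the calibration is good to about 2 mm. A picture is of the moment at which its call begins.
- env.finish_job(): hands the job in; it is judged then, once.
The state is a dict: "clock": time; "joint_pos": joint angles; "dq": joint speeds; "joint_torque": joint torques, N m; "ee_pos": TCP position; "tcp_rot": TCP orientation; "wrist_force": force on the tool from outside, world axes, zero at the start; "ft_torque": the same for the moment, N m; "finger_gap": finger opening in m; "grip_force": force on a finger pad.
Only numpy, scipy, OpenCV 4.12 (cv2) and the standard library are available. Lean on these libraries where they do the work, as an engineer would, in place of code of your own. Each camera call takes 0.05 s, during which the arm holds its last target. There are 200 camera calls.

## Working session

There is one attempt and no reset: what is moved stays moved. The work goes in short steps, Python scripts to look and compute and a tool call to move; the robot and the scene stay as the last step left them, time stands still between calls to the robot, and variables do not carry over. Pictures are saved under pics/ and viewed, at most 10 in all, crops included, and the job is handed in when it is done.

Besides the shell and the picture viewer there is one more tool, called after ">>>" as name(argument=value, ...) on one line, values as JSON. jog_arm: Moves the arm, as the interface text tells. Its arguments: {"type":"object","properties":{"series":{"type":"array","items":{"type":"number"}}},"required":["series"]}

```bash
mkdir -p pics; cat > h.py <<'E'
import numpy as np, cv2
from plant import env, eyes
def grab(n):
    g=eyes.grab_frame(n); g['f']=210/np.tan(np.radians(g['fov_y'])/2); g['R']=np.array(g['rotation']).reshape(3,3); g['o']=np.array(g['origin']); return g
def ray(g,u,v,z):
    d=g['R']@np.array([(u-g['cx'])/g['f'],(v-g['cy'])/g['f'],1]); return g['o']+d*(z-g['o'][2])/d[2]
def cloud(g):
    v,u=np.mgrid[:420,:560]; Z=g['range_z']
    P=np.stack([(u-g['cx'])/g['f']*Z,(v-g['cy'])/g['f']*Z,Z],-1)@g['R'].T+g['o']; P[Z==0]=np.nan; return P
def save(g,n): cv2.imwrite('pics/'+n,g['frame'][:,:,::-1])
E
python3 - <<'E'
from h import *
for n in ('top','scene'):
    g=grab(n); save(g,n+'0.png'); print(n,g['o'],g['R'].round(3).tolist(),g['f'],g['cx'],g['cy'])
s=env.get_state(); print(s['clock'],s['ee_pos'],s['tcp_rot'],s['finger_gap'])
E
```

```text
Traceback (most recent call last):
  File "h.py", line 4, in grab
    g=eyes.grab_frame(n); g['f']=210/np.tan(np.radians(g['fov_y'])/2); g['R']=np.array(g['rotation']).reshape(3,3); g['o']=np.array(g['origin']); return g
                                                                              ~~~~~~~~~~~~~~~~~~~~~~~~~~~~~~~^^^^^
ValueError: cannot reshape array of size 4 into shape (3,3)
```

```bash
sed -i "s/np.array(g\['rotation'\]).reshape(3,3)/Rotation.from_quat(g['rotation']).as_matrix()/; 1a from scipy.spatial.transform import Rotation" h.py
python3 - <<'E'
from h import *
for n in ('top','scene'):
    g=grab(n); save(g,n+'0.png'); print(n,g['o'],g['R'].round(3).tolist(),g['f'],g['cx'],g['cy'])
s=env.get_state(); print(s['clock'],s['ee_pos'],s['tcp_rot'],s['finger_gap'])
E
```

```text
top [0.55436612 0.11422346 1.28852821] [[0.009, -0.997, 0.075], [-1.0, -0.009, 0.002], [-0.001, -0.075, -0.997]] 498.0332061109926 271.29262708381094 206.34561493812384
scene [ 1.16284374 -0.39045027  0.57225471] [[0.686, 0.396, -0.611], [0.728, -0.385, 0.568], [-0.01, -0.834, -0.552]] 480.81836301142545 292.4943060112868 210.70430098374564
0.15 [ 0.14540576 -0.60728735  0.22178352] [ 9.93118333e-01  1.17112248e-01  5.21073856e-05 -8.34285150e-04] 0.08740050833416493
```

View pics/top0.png

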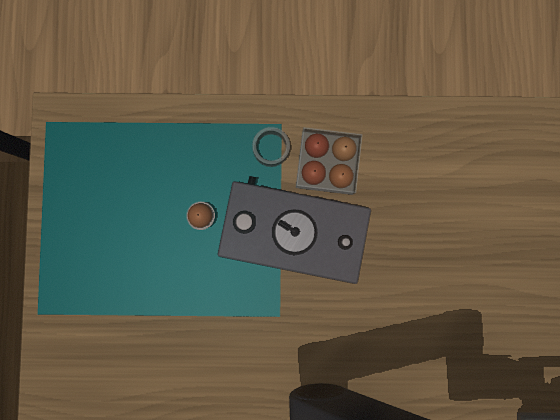

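View pics/scene0.png

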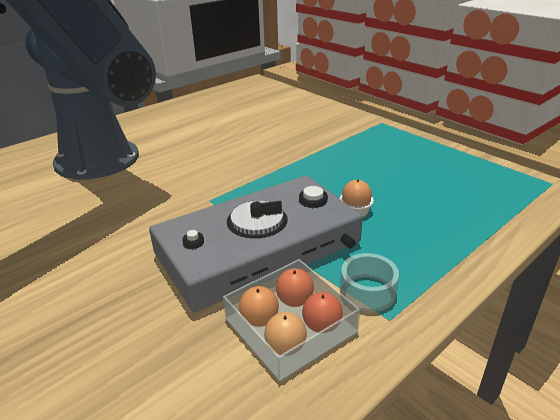

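The top view shows the dial at (295,232) with its fin pointing up-left to about (280,223). The large button is at (244,222), the small one at (345,242), and the cup at (201,215), left of the large button. Next I measure these.

```bash
python3 - <<'E'
from h import *
g=grab('top'); hsv=cv2.cvtColor(g['frame'],cv2.COLOR_RGB2HSV)
m=((hsv[...,1]<40)&(hsv[...,2]>115)).astype('uint8')
c,_=cv2.findContours(m,cv2.RETR_EXTERNAL,cv2.CHAIN_APPROX_NONE)
P=cloud(g)
for k in c:
    if cv2.contourArea(k)>40:
        (u,v),r=cv2.minEnclosingCircle(k)
        if 230<u<365 and 200<v<260:
            print(u,v,r,[ray(g,u,v,z)[:2].round(4) for z in (.083,.09)], 'zmed',np.nanmedian(P[int(v)-3:int(v)+4,int(u)-3:int(u)+4,2]).round(4))
            if r>15: D=(u,v,r)
c0=ray(g,D[0],D[1],.083)
# dark pixels inside disc: top at z=.105
uu,vv=np.meshgrid(np.arange(560),np.arange(420))
k=(np.hypot(uu-D[0],vv-D[1])<D[2]-1)&(hsv[...,2]<80)
pts=np.array([ray(g,a,b,.104)[:2] for a,b in zip(uu[k],vv[k])])-c0[:2]
r=np.hypot(*pts.T); f=pts[(r>15)&(r>.015)]; print(len(f),r.max())
d=f.mean(0); print('fin az deg',np.degrees(np.arctan2(d[1],d[0])), 'spread', f.round(3).tolist()[::4])
# by height
q=P[...,:2]-c0[:2]; h=(P[...,2]>.093)&(P[...,2]<.12)&(np.hypot(q[...,0],q[...,1])<.05); print('high pts',h.sum(), q[h].mean(0)); hh=h&(np.hypot(q[...,0],q[...,1])>.015); d=q[hh].mean(0); print(np.degrees(np.arctan2(d[1],d[0])))
gs=grab('scene'); Ps=cloud(gs); q=Ps[...,:2]-c0[:2]; rr=np.hypot(q[...,0],q[...,1]); h=(Ps[...,2]>.1)&(Ps[...,2]<.12)&(rr<.05); print('scene top pts',h.sum(),np.median(Ps[h][:,2]),np.degrees(np.arctan2(*q[h&(rr>.015)].mean(0)[::-1])))
cv2.imwrite('pics/crop1.png',cv2.resize(g['frame'][170:290,200:380,::-1],None,fx=4,fy=4,interpolation=cv2.INTER_CUBIC))
E
```

```text
243.72222900390625 221.45237731933594 7.741708278656006 [array([0.608 , 0.1826]), array([0.6077, 0.1823])] zmed 0.0909
294.3846130371094 231.6923065185547 19.357376098632812 [array([0.5843, 0.0598]), array([0.5841, 0.0601])] zmed 0.1038
0 0.04372751647884523
fin az deg nan spread []
high pts 142 [0.00804086 0.01343013]
58.88532580431469
scene top pts 193 0.10510199035977336 49.42255477755805<stdin>:18: RuntimeWarning: Mean of empty slice.
  ret = um.true_divide(
```

View pics/crop1.png

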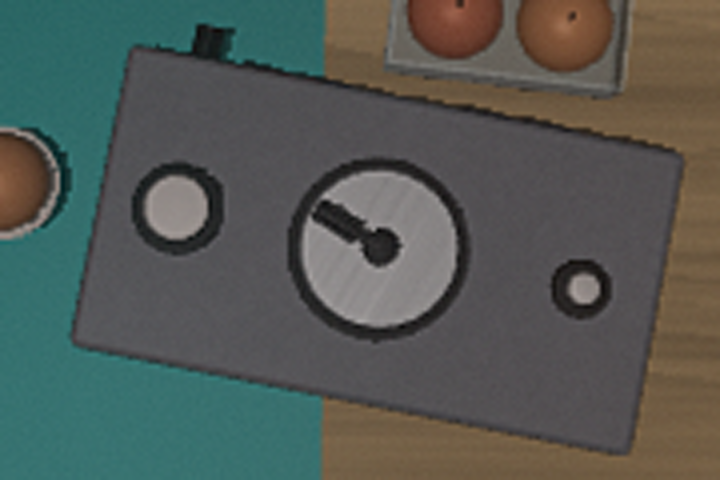

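The crop shows the hub at crop (380,247) and the fin tip at (316,208), so the fin azimuth is about 59°. The dial centre is about (0.584,0.060) and the large button about (0.608,0.182). I'll push with closed fingers, carrying the tool round along the arc.

```bash
cat >> h.py <<'E'
C=np.array([.5843,.0598])
def pose():
    s=env.get_state(); x=Rotation.from_quat(s['tcp_rot']).as_matrix()[:,0]; return np.array(s['ee_pos']),np.degrees(np.arctan2(x[1],x[0])),s
def arc(th,d,r=.035,c=C):
    t=np.radians(th); return c+r*np.array([np.cos(t),np.sin(t)])+d*np.array([-np.sin(t),np.cos(t)])
def rows(targets,base=None):
    p,y,s=pose(); R=Rotation.from_quat(s['tcp_rot']).as_matrix()
    for x,yy,z,yaw in targets:
        d=R.T@(np.array([x,yy,z])-p)/.04; print(d.round(2).tolist(),'turn z',round((y-yaw)/5,2))
E
python3 - <<'E'
from h import *
a=arc(59,.032); rows([(*a,.2,59),(*a,.09,59)]); print(a,pose()[1])
E
```

```text
[14.59, -14.86, 0.57] turn z -9.11
[14.59, -14.85, 3.32] turn z -9.11
[0.57489698 0.10628207] 13.452143722564976
```

>>> jog_arm(series=[14.59,-14.86,0.57,0,0,-9.11,0,14.59,-14.86,0.57,0,0,-9.11,0,14.59,-14.86,0.57,0,0,-9.11,0,14.59,-14.86,0.57,0,0,-9.11,0,14.59,-14.86,0.57,0,0,-9.11,0,14.59,-14.86,0.57,0,0,-9.11,0,14.59,-14.86,0.57,0,0,-9.11,0,14.59,-14.86,0.57,0,0,-9.11,0,14.59,-14.86,0.57,0,0,-9.11,0,14.59,-14.86,0.57,0,0,-9.11,0,14.59,-14.86,0.57,0,0,-9.11,0,14.59,-14.86,0.57,0,0,-9.11,0,14.59,-14.86,0.57,0,0,-9.11,0,14.59,-14.86,0.57,0,0,-9.11,0,14.59,-14.86,0.57,0,0,-9.11,0,14.59,-14.86,0.57,0,0,-9.11,0,14.59,-14.86,0.57,0,0,-9.11,0,14.59,-14.86,0.57,0,0,-9.11,0])

```text
clock: 2.5
ee_pos: [0.5744, 0.1048, 0.2]
tcp_rot: [0.871, 0.492, -0.0, 0.0]
wrist_force: [0.2, -0.2, -0.8]
finger_gap: 0.0004
grip_force: 0.0
```

>>> jog_arm(series=[0,0,1.3,0,0,0,0,0,0,2.2,0,0,0,0,0,0,2.2,0,0,0,0])

```text
clock: 2.88
ee_pos: [0.5722, 0.1054, 0.1093]
tcp_rot: [0.871, 0.492, -0.003, -0.002]
wrist_force: [0.1, -0.1, 1.3]
finger_gap: 0.0002
grip_force: 0.0
```

```bash
python3 - <<'E'
from h import *
g=grab('scene'); cv2.imwrite('pics/s1.png',cv2.resize(g['frame'][100:260,180:400,::-1],None,fx=3.5,fy=3.5,interpolation=cv2.INTER_CUBIC))
p,y,s=pose(); print(p,y,s['joint_pos'])
a=arc(59,.032); rows([(*a,.09,59)])
# fingertip extents: points near tool, z<.14
P=cloud(g); R=Rotation.from_quat(s['tcp_rot']).as_matrix(); q=(P-p)@R
k=(np.abs(q[...,0])<.04)&(np.abs(q[...,1])<.04)&(q[...,2]<.0)&(q[...,2]>-.05)
for a,b in ((-.05,-.03),(-.03,-.015),(-.015,0)):
    w=q[k&(q[...,2]>a)&(q[...,2]<b)]; print(a,len(w),w[:,:2].min(0).round(3),w[:,:2].max(0).round(3)) if len(w) else 0
E
```

```text
[0.57410135 0.10555925 0.11123586] 58.95774327059397 [-9.48569207e-03  6.20835730e-01  1.63322616e+00  7.13527893e-07
  8.89851706e-01  5.32304623e-01]
[0.03, 0.01, 0.53] turn z -0.01
-0.03 50 [-0.012  0.004] [0.009 0.011]
-0.015 90 [-0.012 -0.008] [0.01 0.01]
```

View pics/s1.png

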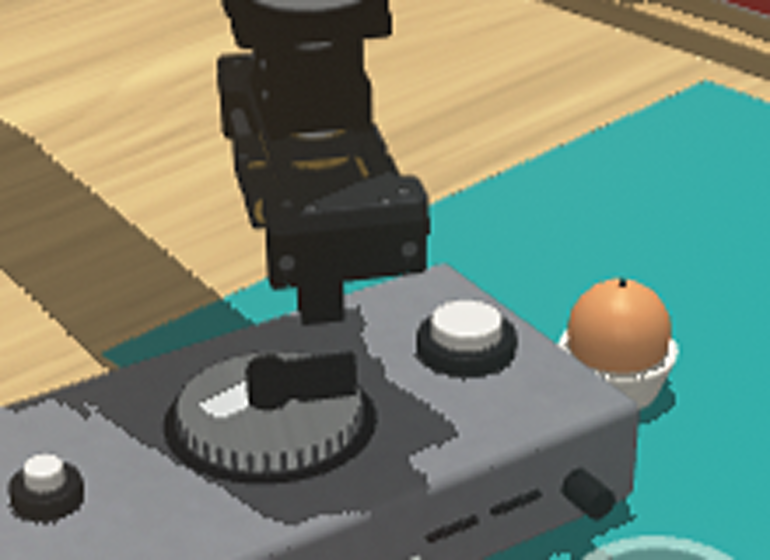

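The fin faces the large button, the finger sits on its rear side, and the closed tips are about 20 mm thick. I'll descend and push the first click.

>>> jog_arm(series=[0.0,0,0.25,0,0,0,0,0.0,0,0.45,0,0,0,0,0,0,0.45,0,0,0,0,0,0,0.45,0,0,0,0])

```text
clock: 3.42
ee_pos: [0.575, 0.1061, 0.0941]
tcp_rot: [0.87, 0.492, 0.0, 0.0]
wrist_force: [-0.4, -0.5, 0.1]
finger_gap: 0.0004
grip_force: 0.0
```

```bash
python3 - <<'E'
from h import *
print(pose()[0],pose()[1],pose()[2]['wrist_force'])
rows([(*arc(59,d),.091,59) for d in (.028,.024,.020,.017)]+[(*arc(59-f,.017),.091,59-f) for f in (4,8,12,16,19,22)])
E
```

```text
[0.57497178 0.10610282 0.09411722] 59.00804123042835 [-0.36679138 -0.5351339   0.14111588]
[0.0, 0.1, 0.08] turn z 0.0
[0.0, 0.2, 0.08] turn z 0.0
[0.0, 0.3, 0.08] turn z 0.0
[0.0, 0.37, 0.08] turn z 0.0
[0.03, 0.43, 0.08] turn z 0.8
[0.05, 0.5, 0.08] turn z 1.6
[0.07, 0.56, 0.08] turn z 2.4
[0.09, 0.63, 0.08] turn z 3.2
[0.09, 0.68, 0.08] turn z 3.8
[0.1, 0.73, 0.08] turn z 4.4
```

>>> jog_arm(series=[0,0.1,0.08,0,0,0,0,0,0.2,0.08,0,0,0,0,0,0.3,0.08,0,0,0,0,0,0.37,0.08,0,0,0,0,0.03,0.43,0.08,0,0,0.8,0,0.05,0.5,0.08,0,0,1.6,0,0.07,0.56,0.08,0,0,2.4,0,0.09,0.63,0.08,0,0,3.2,0,0.09,0.68,0.08,0,0,3.8,0,0.1,0.73,0.08,0,0,4.4,0,0.1,0.73,0.08,0,0,4.4,0])

```text
clock: 4.8
ee_pos: [0.6021, 0.0943, 0.0906]
tcp_rot: [0.948, 0.318, 0.0, 0.0]
wrist_force: [-0.2, 0.0, -0.3]
finger_gap: 0.0005
grip_force: 0.0
```

```bash
cat >> h.py <<'E'
def fin():
    for n in ('scene','top'):
        g=grab(n); P=cloud(g); q=P[...,:2]-C; rr=np.hypot(q[...,0],q[...,1]); h=(P[...,2]>.0985)&(P[...,2]<.112)&(rr<.048)&(rr>.016)
        w=q[h]; print(n,len(w),np.histogram(np.degrees(np.arctan2(w[:,1],w[:,0])),np.arange(-120,121,10))[0])
    return g
E
python3 - <<'E'
from h import *
fin(); p,y,s=pose(); print(p,y,s['wrist_force'],s['clock'])
g=grab('scene'); cv2.imwrite('pics/s2.png',cv2.resize(g['frame'][140:260,200:360,::-1],None,fx=4,fy=4,interpolation=cv2.INTER_CUBIC))
rows([(*arc(59-f,.017),.091,59-f) for f in range(22,54,3)])
E
```

```text
scene 187 [ 0  0  0  0  0  0  0  0  0  0  0  1 12 46 49  1 37 41  0  0  0  0  0  0]
top 0 [0 0 0 0 0 0 0 0 0 0 0 0 0 0 0 0 0 0 0 0 0 0 0 0]
[0.60178671 0.09435622 0.09051776] 37.04587113410721 [-0.27600711 -0.08023648 -0.1778057 ] 4.9
[0.01, 0.0, -0.01] turn z 0.01
[0.03, 0.05, -0.01] turn z 0.61
[0.05, 0.1, -0.01] turn z 1.21
[0.06, 0.15, -0.01] turn z 1.81
[0.08, 0.19, -0.01] turn z 2.41
[0.09, 0.24, -0.01] turn z 3.01
[0.09, 0.29, -0.01] turn z 3.61
[0.1, 0.35, -0.01] turn z 4.21
[0.1, 0.4, -0.01] turn z 4.81
[0.1, 0.45, -0.01] turn z 5.41
[0.1, 0.5, -0.01] turn z 6.01
```

View pics/s2.png

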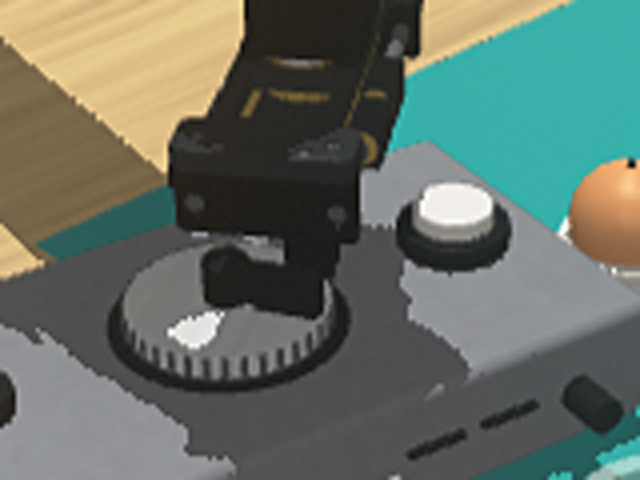

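The fin (tip now near crop (320,300)) has moved one click and sprung clear of the finger. Next is click two.

>>> jog_arm(series=[0.03,0.05,0,0,0,0.6,0,0.05,0.1,0,0,0,1.2,0,0.06,0.15,0,0,0,1.8,0,0.08,0.19,0,0,0,2.4,0,0.09,0.24,0,0,0,3.0,0,0.09,0.29,0,0,0,3.6,0,0.1,0.35,0,0,0,4.2,0,0.1,0.4,0,0,0,4.8,0,0.1,0.45,0,0,0,5.4,0,0.1,0.5,0,0,0,6.0,0,0.1,0.5,0,0,0,6.0,0])

```text
clock: 6.32
ee_pos: [0.617, 0.0808, 0.0905]
tcp_rot: [0.998, 0.062, -0.0, 0.0]
wrist_force: [0.7, -0.0, -0.3]
finger_gap: 0.0007
grip_force: 0.0
```

```bash
python3 - <<'E'
from h import *
fin(); p,y,s=pose(); print(p,y,s['wrist_force'],s['clock'],s['joint_pos'])
rows([(*arc(59-f,.017),.091,59-f) for f in (67,82)])
E
```

```text
scene 174 [ 0  0  0  0  0  0  0  0  0  6 35 54  5 32 39  3  0  0  0  0  0  0  0  0]
top 0 [0 0 0 0 0 0 0 0 0 0 0 0 0 0 0 0 0 0 0 0 0 0 0 0]
[0.61685706 0.08087185 0.09050051] 7.0580906979373115 [ 0.36395615 -0.32489455  0.06901351] 6.425 [-4.90226154e-02  6.90501088e-01  1.54551938e+00  1.05293837e-05
  9.05940740e-01  1.39858031e+00]
[0.08, 0.24, -0.01] turn z 3.01
[0.1, 0.49, -0.01] turn z 6.01
```

>>> jog_arm(series=[0.03,0.05,0,0,0,0.6,0,0.05,0.1,0,0,0,1.2,0,0.06,0.15,0,0,0,1.8,0,0.08,0.19,0,0,0,2.4,0,0.09,0.24,0,0,0,3.0,0,0.09,0.29,0,0,0,3.6,0,0.1,0.35,0,0,0,4.2,0,0.1,0.4,0,0,0,4.8,0,0.1,0.45,0,0,0,5.4,0,0.1,0.5,0,0,0,6.0,0,0.1,0.5,0,0,0,6.0,0])

```text
clock: 7.8
ee_pos: [0.6233, 0.0614, 0.0905]
tcp_rot: [0.98, -0.199, -0.0, 0.0]
wrist_force: [0.7, 0.2, 0.6]
finger_gap: 0.0003
grip_force: 0.0
```

```bash
python3 - <<'E'
from h import *
fin(); p,y,s=pose(); print(p,y,s['wrist_force'],s['clock'],s['joint_pos'])
g=grab('scene'); cv2.imwrite('pics/s3.png',cv2.resize(g['frame'][140:260,200:360,::-1],None,fx=4,fy=4,interpolation=cv2.INTER_CUBIC))
rows([(*arc(59-f,.017),.091,59-f) for f in (97,111)])
E
```

```text
scene 147 [ 0  0  0  0  0  0  3 19 48 22 20 32  3  0  0  0  0  0  0  0  0  0  0  0]
top 0 [0 0 0 0 0 0 0 0 0 0 0 0 0 0 0 0 0 0 0 0 0 0 0 0]
[0.62326283 0.06154436 0.09048295] -22.931818794613797 [-0.48362085  0.48823837 -0.99149756] 7.9 [-7.97527991e-02  6.94869398e-01  1.53435790e+00  1.24824660e-05
  9.12726491e-01  1.89127162e+00]
[0.07, 0.24, -0.01] turn z 3.01
[0.09, 0.47, -0.01] turn z 5.81
```

View pics/s3.png

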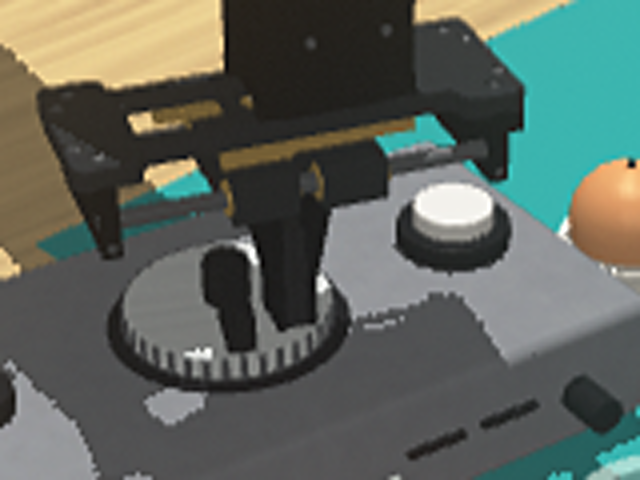

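The fin (hub about (225,265), tip about (240,345)) is on its third stop, just ahead of the finger. Next is click four.

>>> jog_arm(series=[0.03,0.05,0,0,0,0.6,0,0.05,0.1,0,0,0,1.2,0,0.06,0.15,0,0,0,1.8,0,0.07,0.19,0,0,0,2.4,0,0.08,0.24,0,0,0,3.0,0,0.08,0.29,0,0,0,3.6,0,0.09,0.34,0,0,0,4.2,0,0.09,0.39,0,0,0,4.8,0,0.09,0.43,0,0,0,5.3,0,0.09,0.47,0,0,0,5.8,0,0.09,0.47,0,0,0,5.8,0])

```text
clock: 9.32
ee_pos: [0.6193, 0.0428, 0.0906]
tcp_rot: [0.899, -0.438, -0.0, 0.0]
wrist_force: [0.1, 0.3, -0.1]
finger_gap: 0.0005
grip_force: 0.0
```

```bash
python3 - <<'E'
from h import *
fin(); p,y,s=pose(); print(p,y,s['wrist_force'],s['clock'],s['joint_pos'])
g=grab('scene'); cv2.imwrite('pics/s4.png',cv2.resize(g['frame'][140:260,200:360,::-1],None,fx=4,fy=4,interpolation=cv2.INTER_CUBIC))
a=arc(y,.035); b=np.array([.6077,.1823]); rows([(*a,.0905,y),(*a,.14,y),(*b,.14,13)])
E
```

```text
scene 139 [ 0  0  0  0  4 30 48  9 28  6  9  5  0  0  0  0  0  0  0  0  0  0  0  0]
top 0 [0 0 0 0 0 0 0 0 0 0 0 0 0 0 0 0 0 0 0 0 0 0 0 0]
[0.61930023 0.04284138 0.09053952] -51.94311727306898 [-0.10677017  0.53791769  0.61871717] 9.425 [-1.10732738e-01  6.88991152e-01  1.54924489e+00  6.56086240e-05
  9.03594213e-01  2.36660139e+00]
[0.0, -0.45, 0.0] turn z -0.0
[0.0, -0.45, -1.24] turn z -0.0
[-2.92, -1.92, -1.24] turn z -12.99
```

View pics/s4.png

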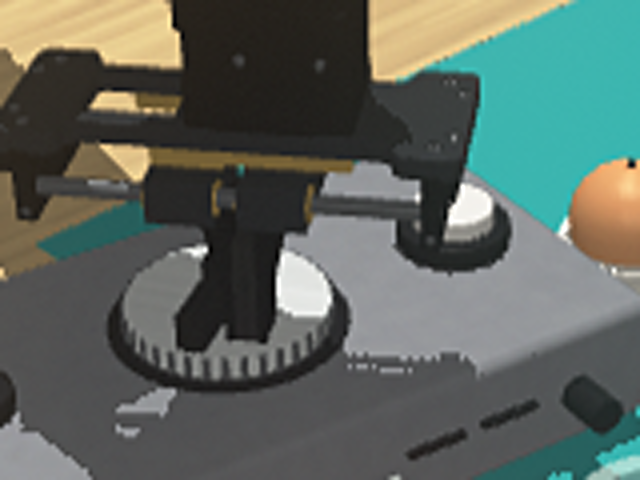

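The fin tip at about (190,345) is one click further on, ahead of the finger. I'll back off, lift, and move over the large button.

>>> jog_arm(series=[0,-0.25,0,0,0,0,0,0,-0.45,0,0,0,0,0,0,-0.45,-0.6,0,0,0,0,0,-0.45,-1.24,0,0,0,0,-2.92,-1.92,-1.24,0,0,-13,0,-2.92,-1.92,-1.24,0,0,-13,0,-2.92,-1.92,-1.24,0,0,-13,0,-2.92,-1.92,-1.24,0,0,-13,0,-2.92,-1.92,-1.24,0,0,-13,0,-2.92,-1.92,-1.24,0,0,-13,0,-2.92,-1.92,-1.24,0,0,-13,0,-2.92,-1.92,-1.24,0,0,-13,0,-2.92,-1.92,-1.24,0,0,-13,0])

```text
clock: 11.1
ee_pos: [0.6081, 0.1822, 0.1401]
tcp_rot: [0.994, 0.113, 0.0, -0.0]
wrist_force: [0.9, -0.5, 0.2]
finger_gap: 0.0005
grip_force: 0.0
```

```bash
python3 - <<'E'
from h import *
fin(); p,y,s=pose(); print(p,y,s['wrist_force'],s['clock'])
g=grab('scene'); cv2.imwrite('pics/s5.png',cv2.resize(g['frame'][120:280,180:400,::-1],None,fx=3.5,fy=3.5,interpolation=cv2.INTER_CUBIC))
P=cloud(g); q=P[...,:2]-[.6077,.1823]; w=P[(np.hypot(q[...,0],q[...,1])<.016)&(P[...,2]<.1)]; print(len(w),np.median(w[:,2]))
rows([(.6077,.1823,.095,13),(.6077,.1823,.083,13)])
E
```

```text
scene 95 [ 0  0  0  0  5 33 50  7  0  0  0  0  0  0  0  0  0  0  0  0  0  0  0  0]
top 55 [ 0  0  0  0  8 24 19  4  0  0  0  0  0  0  0  0  0  0  0  0  0  0  0  0]
[0.60809722 0.18208277 0.14019057] 12.949714419517893 [ 0.36198604 -0.60547619  0.12109403] 11.2
107 0.09365649764882639
[-0.01, -0.01, 1.13] turn z -0.01
[-0.01, -0.01, 1.43] turn z -0.01
```

View pics/s5.png

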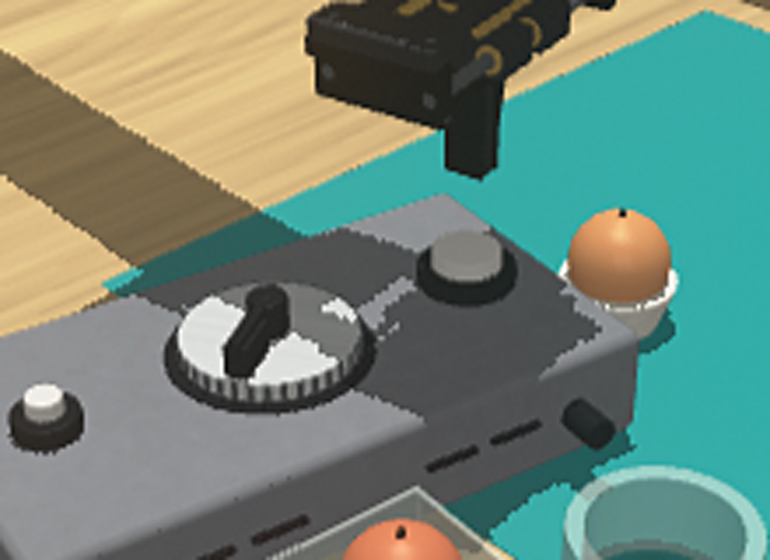

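The dial is on its fourth click (fin azimuth about -61°) and the finger is above the large button at (465,255). I'll press it in small steps.

>>> jog_arm(series=[0,0,0.6,0,0,0,0,0,0,1.1,0,0,0,0,0,0,1.2,0,0,0,0,0,0,1.25,0,0,0,0,0,0,1.3,0,0,0,0,0,0,1.3,0,0,0,0])

```text
clock: 12.0
ee_pos: [0.608, 0.1821, 0.0888]
tcp_rot: [0.994, 0.113, 0.0, 0.0]
wrist_force: [-2.4, -0.9, 3.3]
finger_gap: 0.001
grip_force: 1.7
```

>>> jog_arm(series=[0,0,0.03,0,0,0,0,0,0,0.06,0,0,0,0,0,0,0.08,0,0,0,0,0,0,0.08,0,0,0,0])

```text
clock: 12.5
ee_pos: [0.6081, 0.1821, 0.0863]
tcp_rot: [0.994, 0.113, 0.0, 0.0]
wrist_force: [-4.6, -0.1, 10.0]
finger_gap: 0.0004
grip_force: 5.2
```

>>> jog_arm(series=[0,0,0.03,0,0,0,0,0,0,0.05,0,0,0,0,0,0,0.05,0,0,0,0])

```text
clock: 12.88
ee_pos: [0.6081, 0.1821, 0.0862]
tcp_rot: [0.994, 0.113, 0.0, 0.0]
wrist_force: [-6.3, -1.8, 19.1]
finger_gap: 0.0007
grip_force: 9.8
```

The button has bottomed out: the position no longer changes while the force rises. I'll lift off.

>>> jog_arm(series=[0,0,-0.3,0,0,0,0,0,0,-1.5,0,0,0,0,0,0,-2.5,0,0,0,0,0,0,-2.5,0,0,0,0,0,0,-2.5,0,0,0,0])

```text
clock: 13.5
ee_pos: [0.608, 0.1821, 0.1823]
tcp_rot: [0.994, 0.113, -0.0, -0.0]
wrist_force: [0.5, -0.8, -0.2]
finger_gap: 0.0003
grip_force: 0.0
```

```bash
python3 - <<'E'
from h import *
fin(); p,y,s=pose(); g=grab('scene')
P=cloud(g); q=P[...,:2]-[.6077,.1823]; w=P[(np.hypot(q[...,0],q[...,1])<.016)&(P[...,2]<.1)]; print(p,s['wrist_force'],s['clock'],len(w),np.median(w[:,2]))
E
```

```text
scene 91 [ 0  0  0  1  4 27 52  7  0  0  0  0  0  0  0  0  0  0  0  0  0  0  0  0]
top 59 [ 0  0  0  0  6 27 22  4  0  0  0  0  0  0  0  0  0  0  0  0  0  0  0  0]
[0.60715356 0.18199057 0.18121358] [ 0.75909689 -0.27279441 -0.76180453] 13.6 106 0.09346655928326525
```

```bash
python3 -c "
from plant import env; print(env.finish_job())"
```

```text
the job is handed in; nothing more can be done
None
```

I turned the dial four clicks clockwise with the closed fingertips, pressed the large button until it bottomed out and let it come back up, then handed the job in. The last camera check showed the fin about 120° on from its start and the button up; the hand-in returned no verdict.

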